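# Line up the egg-stand parts in the glueing fence

## Task

First push the rectangular wooden block along the table into the corner of the aluminium glueing fence, so that one long side lies flush against the long wall and one end against the short stop. Then push the large round wood slice along the table until it touches both the long wall and the free end of the block. Only push them with the fingers: do not lift or tip either piece, and leave everything else on the table where it is.

Things in the scene. Friction and masses are not known exactly. Their poses are not given: they have to be found in the camera images.
- corner (a point): inner corner, at table height, of the glueing fence: an aluminium L fixed on the table, its walls 24 mm high and 22 mm thick. Axes: +x points square into the long wall, away from the robot; +y points square into the short stop; z up. The long wall's inner face is the plane x = 0 of this frame and runs from the corner 440 mm towards -y; the stop's inner face is the plane y = 0 and runs 62 mm towards -x. The inside of the L is bare table.
- block: plain wooden block lying flat, 84 mm (its x) by 116 mm (its y) by 28 mm high, about 0.18 kg, loose; origin at the centre of its underside. At the start its axes lie within about 35 degrees of the fence's. Home, its centre is 42 mm from the long wall and 58 mm from the stop.
- slice: large round wood slice lying flat, bark round its rim, 84 mm across, 28 mm high, about 0.12 kg, loose; origin at the centre of its underside. Home, its centre is 42 mm from the long wall and 100 mm from the block's centre.
- chip: bystander: small wood slice, 50 mm across, 16 mm high; origin at the centre of its underside
- offcut: bystander: small wooden offcut 40 x 60 x 24 mm high; origin at the centre of its underside
- eggcup: bystander: white egg cup with a painted egg in it, 50 mm across, 86 mm high; origin at the centre of its underside
- glue: bystander: white glue bottle 48 mm across, 120 mm high; origin at the centre of its underside
- spool: bystander: spool of ribbon lying flat, 68 mm across, 30 mm high; origin at the centre of its underside
- scissors: bystander: scissors lying flat beyond the fence, about 150 mm long, 10 mm high; origin near the pivot, on the underside
There are look-alikes about, which are no part of the job. What is shaped like the slice but green is not meant. Leave any yellow look-alike of the block alone.

How it is judged:
By the outcome, as a careful person would: the job done as asked, in the order asked, and still so for the second after the job is handed in, with the robot touching nothing.
It also fails if it takes over 72 s, if anything falls off the work surface, if the arm or the gripper's body presses on something with over 40 N, if the wrist force passes 120 N, or if a joint passes its speed limit or range.

## Robot

A 7-joint arm with a two-finger parallel gripper is mounted at the origin on the work surface. World frame = base frame: x ahead of the robot, y to its left, z up, the work surface at z = 0. Lengths are in mm, angles in degrees, forces in N, time in s.
With the tool pointing down it reaches from about 425 to 950 mm from the base axis. Payload 4.7 kg.
Tool frame: the origin (TCP) lies on the centre line of the jaws, within the pads' length; the fingertips stand 11 mm ahead of it and the grasp point (between the pads) lies 8 mm behind it; z points along the fingers, y is the line along which they close (so a half turn about z gives the same grasp; the last joint's range is limited). The gripper opens to 87 mm and grips with 3 to 60 N. Pads are 19 mm wide; open, the fingers measure 117 mm over their backs; the gripper's body (75 mm by 190 mm) begins 51 mm behind the grasp point.
Start: joints at [-71.213, 26.849, -2.785, 87.806, 1.381, 65.374, -4.715], TCP at [235.723, 632.521, 233.573] pointing down, gripper open.
Joint ranges: [-148.3, 148.3], [-19.14, 114.17], [-79.39, 73.82], [5.75, 140.21], [-59.74, 239.74], [12.07, 113.84], [-152.46, 152.46]. Speed limits (degrees/s): [147.25, 147.25, 180, 180, 180, 180, 180].

## Interface

Orientations are given as [roll, pitch, yaw] about the fixed x, y, z axes, in that order (R = Rz(yaw) Ry(pitch) Rx(roll)).
In Python, from plant import env, camera, calibration gives the robot as it stands. Calls block until the motion is done:
- env.move_to(position, orientation): joint-space move of the TCP to a pose.
- env.move_linear(position, orientation=None, speed=150): straight line of the TCP; orientation=None keeps the orientation; speed is the mean speed in mm/s.
- env.goto_joints(angles): joint-space move.
- env.command_gripper(opening, newtons=None): opening from 0.0 (shut) to 1.0 (fully open); newtons is the grip in N (None keeps the last); returns when the fingers have stopped.
- env.wait(seconds).
- env.ik(position, orientation): joint angles nearest the present ones, or None.
- env.observe(): the state.
- camera(name): name is "side" or "top" or "wrist"; returns the picture (480x640x3 uint8, red, green, blue); there is no depth.
- calibration(name): a dict with "K" (3x3 intrinsics, pixels), "rvec" (rotation vector, rad) and "tvec" (3), from world to camera coordinates, as OpenCV has them. Camera axes: x right, y down, z forward; pixel columns grow to the right and rows downward; lengths in mm; the calibration is good to about 2 mm. A picture is of the moment at which its call begins: read the wrist's pose just before it. calibration takes no time and is no camera call; for the wrist camera it gives the pose at the moment of the call.
A pose or a line that the arm cannot do raises env.IKError and nothing moves.
- env.job_done(): hands the job in; it is judged then, once.
The state is a dict: "clock": time; "joints": joint angles; "dq": joint speeds; "joint_efforts": joint torques, N m; "eef_pos": TCP position; "orientation": TCP orientation; "force": force on the tool from outside, world axes, zero at the start; "wrist_torque": the same for the moment, N m; "gripper_width": opening from 0.0 (shut) to 1.0 (fully open); "finger_force": force on a finger pad.
Only numpy, scipy, OpenCV 4.12 (cv2) and the standard library are available. Lean on these libraries where they do the work, as an engineer would, in place of code of your own. Each camera call takes 0.05 s, during which the arm holds its last target. There are 200 camera calls.

## Working session

There is one attempt and no reset: what is moved stays moved. The work goes in short steps, each a Python script; the robot and the scene stay as the last script left them, time stands still between calls to the robot, and variables do not carry over. Pictures are saved under pics/ and viewed, at most 10 in all, crops included, and the job is handed in when it is done.

```bash
ls; mkdir -p pics
python3 - <<'E'
from plant import env,camera,calibration
import cv2
for n in("top","side"):
    cv2.imwrite(f"pics/{n}0.png",camera(n)[:,:,::-1])
    c=calibration(n);print(n,c)
s=env.observe();print(s['clock'],s['orientation'],s['eef_pos'],s['force'])
E
```

```text
pics
top {'K': array([[479.77783994,   0.        , 315.18792533],
       [  0.        , 479.77783994, 242.79488423],
       [  0.        ,   0.        ,   1.        ]]), 'rvec': array([ 2.20757171, -2.18322016,  0.09668611]), 'tvec': array([ -59.61465104,  555.37703463, 1102.22241985])}
side {'K': array([[447.294334  ,   0.        , 327.85168615],
       [  0.        , 447.294334  , 249.39380806],
       [  0.        ,   0.        ,   1.        ]]), 'rvec': array([ 2.2157931 , -0.38399655,  0.20888317]), 'tvec': array([-523.43478739,  113.12487507,  773.32238427])}
0.1 [-1.79897463e+02  3.61564003e-03  1.59557696e+02] [235.57908912 632.02312652 232.55229471] [-0.05680536 -0.66412319 -0.23477054]
```

View pics/top0.png

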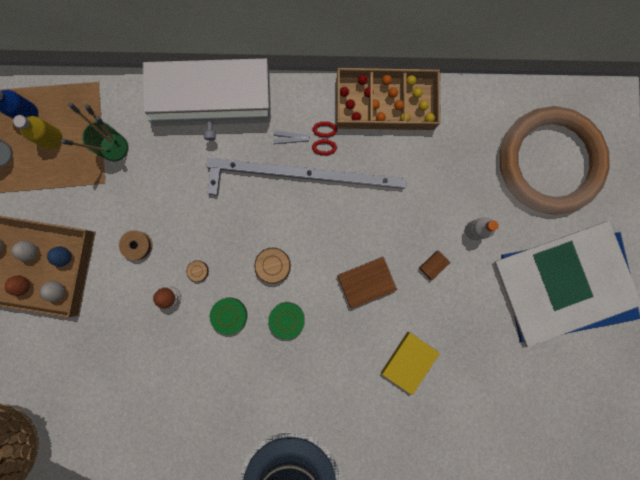

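View pics/side0.png

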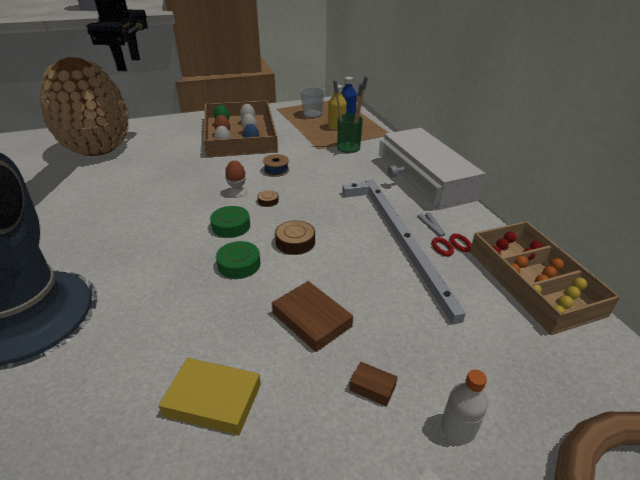

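The top view shows these candidates:
- **Block-like:** brown block (367,283), small offcut (434,265), yellow block (411,362, excluded).
- **Slice-like:** tan slice (272,265), small chip (197,271), green discs (228,316) and (287,320, both excluded), spool (135,246).
- **Fence:** corner near (218,172), with the long wall running right to (405,183).

I choose the brown block at (367,283) and the tan slice at (272,265). The side view agrees: block at (312,315), slice at (295,237).

```bash
cat > h.py <<'E'
import numpy as np,cv2
from plant import env,camera,calibration
def ray(px,z,c):
    "pixels (n,2) -> world points on plane z"
    px=np.asarray(px,float).reshape(-1,2)
    R=cv2.Rodrigues(np.asarray(c['rvec'],float))[0];C=-R.T@np.ravel(c['tvec'])
    d=np.c_[px,np.ones(len(px))]@np.linalg.inv(c['K']).T@R
    return C+d*((z-C[2])/d[:,2])[:,None]
def proj(P,c):
    return cv2.projectPoints(np.asarray(P,float).reshape(-1,1,3),c['rvec'],c['tvec'],c['K'],None)[0][:,0]
E
python3 - <<'E'
from h import *
im=cv2.imread("pics/top0.png");hsv=cv2.cvtColor(im,cv2.COLOR_BGR2HSV)
for n,p in dict(block=(367,283),slice=(265,270),fence=(270,169),fence2=(360,179),table=(330,220),tbl2=(300,200)).items():print(n,hsv[p[1],p[0]])
c=calibration("top")
m=cv2.inRange(hsv,(3,80,30),(22,255,255))
m[:190]=0
for k in cv2.findContours(m,0,2)[0]:
    a=cv2.contourArea(k)
    if a<100:continue
    w=ray(k[:,0],28,c)[:,:2].astype(np.float32)
    r=cv2.minAreaRect(w);print(cv2.boundingRect(k),a,np.round(r[0]),np.round(r[1]),round(r[2],1))
big=cv2.resize(im[140:330,190:430],None,fx=3.3,fy=3.1,interpolation=2)
cv2.imwrite("pics/crop1.png",cv2.resize(im[140:330,190:430],(757,600),interpolation=2))
E
```

```text
block [ 12 163  91]
slice [ 14 122 132]
fence [124  15 138]
fence2 [125  11 135]
table [ 11  15 139]
tbl2 [ 17  16 143]
(0, 404, 38, 76) 2267.0 [105. 604.] [166.  82.] 3.2
(154, 288, 21, 21) 304.0 [425. 291.] [46. 45.] 46.2
(187, 261, 21, 21) 321.5 [487. 218.] [46. 46.] 1.5
(338, 257, 59, 52) 1736.0 [ 465. -173.] [ 84. 116.] 22.5
(420, 251, 30, 29) 420.0 [ 507. -331.] [40. 62.] 43.1
(255, 248, 35, 36) 937.0 [502.  46.] [81. 78.] 0.8
(119, 231, 33, 29) 674.5 [546. 362.] [65. 74.] 0.7
(0, 216, 95, 102) 7591.5 [493. 579.] [219. 203.] 81.4
(521, 190, 77, 19) 596.5 [ 666. -628.] [ 43. 181.] 0.8
```

View pics/crop1.png

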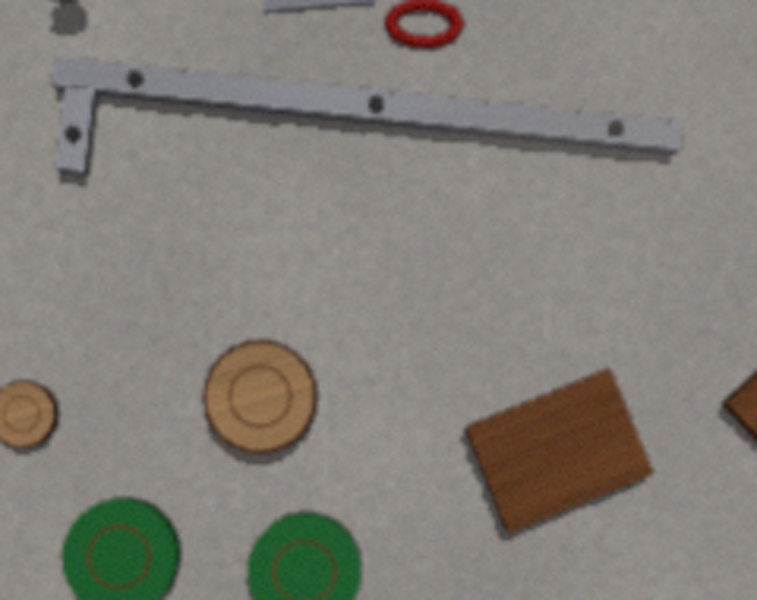

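The crop confirms both choices: brown plain block with corners (468,428), (608,370), (650,470), (507,535), and the tan ringed slice at (260,395). The fence's inner corner is at about (95,92) in the crop.

Block measures 84×116 and slice about 81×78, matching the given sizes. Next I fit the fence edges.

Run:
```python
from h import *
im=cv2.imread("pics/top0.png");hsv=cv2.cvtColor(im,cv2.COLOR_BGR2HSV)
c=calibration("top")
m=cv2.inRange(hsv,(105,5,110),(140,60,255))
m[:150]=0;m[205:]=0;m[:,:195]=0;m[:,420:]=0
k=max(cv2.findContours(m,0,2)[0],key=cv2.contourArea)
w=ray(k[:,0],24,c)[:,:2]
print(cv2.boundingRect(k),len(k))
p0=ray([[220,169]],24,c)[0];p1=ray([[404,187]],24,c)[0];print(p0,p1)
# vertical scans of the inner and outer edge of the long wall
f=lambda pts:cv2.fitLine(ray(pts,24,c)[:,:2].astype(np.float32),cv2.DIST_HUBER,0,.01,.01).ravel()
cols=range(228,398)
inn=f([(u,np.flatnonzero(m[:,u]).max()+.5) for u in cols]);out=f([(u,np.flatnonzero(m[:,u]).min()-.5) for u in cols])
rows=range(175,190)
st=f([(np.flatnonzero(m[r,:230]).max()+.5,r) for r in rows])
so=f([(np.flatnonzero(m[r,:230]).min()-.5,r) for r in rows])
for l in(inn,out,st,so):print(l,np.degrees(np.arctan2(l[1],l[0])))
n=np.array([-inn[1],inn[0]]);print("wall width",n@(out[2:]-inn[2:]), "stop",so[2:]-st[2:])
A=np.c_[inn[:2],-st[:2]];t=np.linalg.solve(A,st[2:]-inn[2:]);print("corner",inn[2:]+t[0]*inn[:2])
```

```text
(207, 158, 199, 36) 159
[726.55397343 171.70872347  24.        ] [ 689.97786311 -261.34247174   24.        ]
[ 9.0084054e-02  9.9593419e-01  7.1062280e+02 -4.4979908e+01] 84.83155
[ 9.2790522e-02  9.9568564e-01  7.3056732e+02 -4.5292164e+01] 84.675835
[ 9.9212950e-01 -1.2521583e-01  6.9779181e+02  1.7638211e+02] -7.19322
[ 9.9233067e-01 -1.2361164e-01  6.9392999e+02  1.9820230e+02] -7.1005864
wall width -19.891558 stop [-3.8618164 21.82019  ]
corner [730.2746 172.2825]
```

```bash
cat >> h.py <<'E'
YAW=-5.2;CORNER=np.array([730.3,172.3]);Z=16
def fr(x,y):
    a=np.radians(YAW);return CORNER+np.array([[np.cos(a),-np.sin(a)],[np.sin(a),np.cos(a)]])@[x,y]
def tofr(p):
    a=np.radians(YAW);return np.array([[np.cos(a),np.sin(a)],[-np.sin(a),np.cos(a)]])@(np.asarray(p)[:2]-CORNER)
def unit(h):
    return np.array([np.cos(np.radians(h)),np.sin(np.radians(h))])
def ori(h): return [180,0,YAW+h]           # tool x along fence heading h, fingers across it
def lin(x,y,h,z=Z,v=60): env.move_linear([*fr(x,y),z],ori(h),speed=v)
def to(x,y,h,z): env.move_to([*fr(x,y),z],ori(h))
def fforce():
    f=env.observe()['force'];a=np.radians(YAW)
    return np.array([f[0]*np.cos(a)+f[1]*np.sin(a),-f[0]*np.sin(a)+f[1]*np.cos(a),f[2]])
def press(x,y,h,limit,maxd=25,step=1.5,v=25):
    "advance along h until the push-back passes limit"
    f0=0
    for d in np.arange(step,maxd,step):
        p=np.array([x,y])+d*unit(h);lin(*p,h,v=v)
        f=-fforce()[:2]@unit(h)
        if f>limit:break
    print("press",d,round(f,1),tofr(env.observe()['eef_pos']),env.observe()['clock']);return p
E
cat > push1.py <<'E'
from h import *
b=tofr([465,-173]);psi=22.5-YAW;print(b,psi)
L=190; N=7; off=42+9.5
start=b-(off+18)*unit(psi)
# nonholonomic path of block centre, to 6 mm short of the wall
hs=np.linspace(psi,0,200);P=np.cumsum(np.array([unit(h) for h in hs]),0)/200
s=(-48-b[0])/P[-1,0];P=b+P*s
path=[(P[i],hs[i]) for i in np.linspace(0,199,N).astype(int)]
for p,h in path: print(np.round(p),round(h,1),env.ik([*fr(*(p-off*unit(h))),Z],ori(h)) is not None)
env.command_gripper(.6)
to(*start,psi,120);lin(*start,psi,v=150)
print(env.observe()['clock'],fforce())
for p,h in path: lin(*(p-off*unit(h)),h,v=70)
p,h=path[-1];p=p-off*unit(h)
print(fforce());press(*p,0,12)
cv2.imwrite("pics/top1.png",camera("top")[:,:,::-1])
E
python3 push1.py
```

```text
[-232.91270101 -367.92370637] 27.7
[-232. -367.] 27.7 True
[-203. -354.] 23.1 True
[-174. -343.] 18.5 True
[-143. -334.] 13.9 True
[-112. -327.] 9.3 True
[ -81. -324.] 4.7 True
[ -48. -322.] 0.0 True
4.8167 [ 0.86984775  0.28924643 -1.12466962]
[-0.34743334 -0.20764133  0.12415507]
press 9.0 14.2 [ -96.59744836 -322.40603182] 10.4
```

View pics/top1.png

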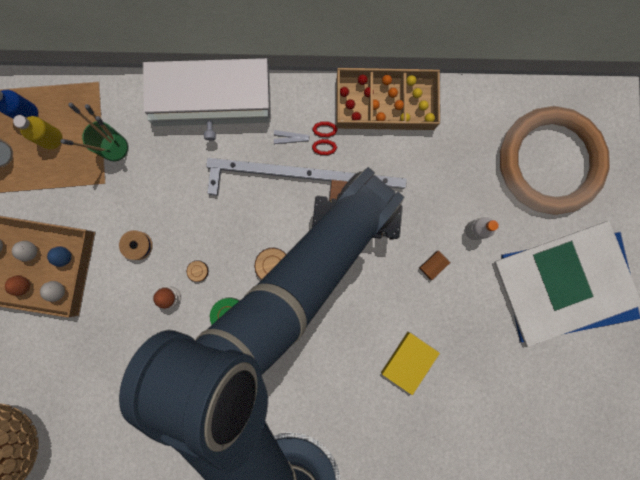

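The picture shows the block (brown, at about (340,188)) against the long wall under the gripper, with nothing else moved. Next I push it along the wall to the stop.

```bash
cat > push2.py <<'E'
from h import *
x,y=tofr(env.observe()['eef_pos'])
lin(x-20,y,0,v=100);lin(x-20,y,0,z=70,v=150)
env.command_gripper(.4)
X=-44
to(X,-412,90,70);lin(X,-412,90,v=120)
print(env.observe()['clock'],fforce())
lin(X,-300,90,v=80);print(fforce());lin(X,-140,90,v=80);print(fforce())
press(X,-140,90,12,maxd=30)
# retreat, then seat against the long wall again
x,y=tofr(env.observe()['eef_pos'])
lin(x,y-20,90,v=100);lin(x,y-20,90,z=70,v=150)
to(-130,-58,0,70);lin(-130,-58,0,v=120)
lin(-106,-58,0);press(-106,-58,0,12)
x,y=tofr(env.observe()['eef_pos'])
lin(x-25,y,0,v=100);lin(x-25,y,0,z=120,v=150)
to(-200,-330,0,200)
im=camera("top")[:,:,::-1];cv2.imwrite("pics/top2f.png",im)
cv2.imwrite("pics/top2.png",cv2.resize(im[140:330,190:430],(757,600),interpolation=2))
print(env.observe()['clock'])
E
python3 push2.py
```

```text
13.8583 [-0.02723509  0.29344514  0.32548792]
[ 0.97483445 -0.76884699 -0.68453893]
[-0.7845606  -1.71749093  0.77218618]
press 22.5 13.3 [ -43.94565251 -125.53456561] 21.3083
press 15.0 15.2 [-96.72323542 -57.98993968] 27.2
29.6833
```

View pics/top2.png

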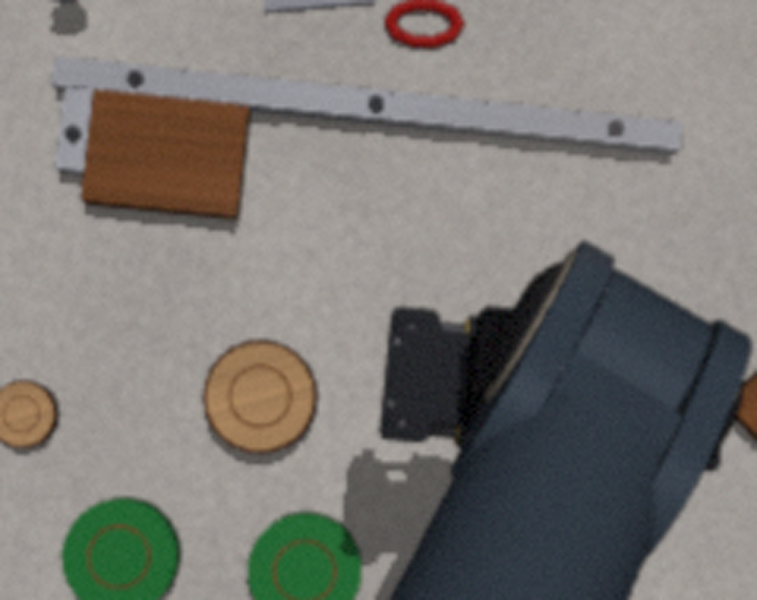

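The crop shows the block flush in the corner: its top-left corner is at (93,92), and it lies against both the stop and the wall. The slice is untouched at (260,397). Now the slice.

```bash
cat > push3.py <<'E'
from h import *
im=cv2.imread("pics/top2f.png");hsv=cv2.cvtColor(im,cv2.COLOR_BGR2HSV);c=calibration("top")
m=cv2.inRange(hsv,(3,80,30),(22,255,255))
def rect(x0,y0,x1,y1):
    q=np.zeros_like(m);q[y0:y1,x0:x1]=m[y0:y1,x0:x1]
    k=max(cv2.findContours(q,0,2)[0],key=cv2.contourArea)
    return cv2.minAreaRect(ray(k[:,0],28,c)[:,:2].astype(np.float32))
r=rect(213,165,275,215);b=tofr(r[0]);print("block",b,r)
r=rect(250,243,295,290);s=tofr(r[0]);print("slice",s,r[1])
g=np.array([-50,b[1]-116]);h=np.degrees(np.arctan2(*(g-s)[::-1]))
off=46;print(g,h)
env.command_gripper(.5)
a=s-(off+16)*unit(h)
to(*(a-[0,60]),h,130);to(*a,h,110);lin(*a,h,v=120);print(env.observe()['clock'],fforce())
lin(*(g-off*unit(h)),h,v=70);print(fforce())
p=g-off*unit(h);press(*p,h,8)
x,y=tofr(env.observe()['eef_pos'])
p=np.array([x,y])-30*unit(h);lin(*p,h,v=100);lin(*p,h,z=100,v=150)
to(-230,-330,0,200)
im=camera("top")[:,:,::-1];cv2.imwrite("pics/top3f.png",im)
cv2.imwrite("pics/top3.png",cv2.resize(im[140:330,190:430],(757,600),interpolation=2))
print(env.observe()['clock'])
E
python3 push3.py
```

```text
block [-45.13374866 -57.58491344] ((680.1329345703125, 119.04267120361328), (116.041259765625, 85.36708068847656), 84.72545623779297)
slice [-214.97847703 -146.45854298] (78.53157806396484, 78.45199584960938)
[ -50.         -173.58491344] -9.33723730853561
32.1917 [ 0.29501784 -0.14346854  0.47879028]
[-0.67609231  0.02051707  0.47599601]
press 10.5 8.2 [ -87.94774282 -167.33309189] 36.7083
38.85
```

View pics/top3.png

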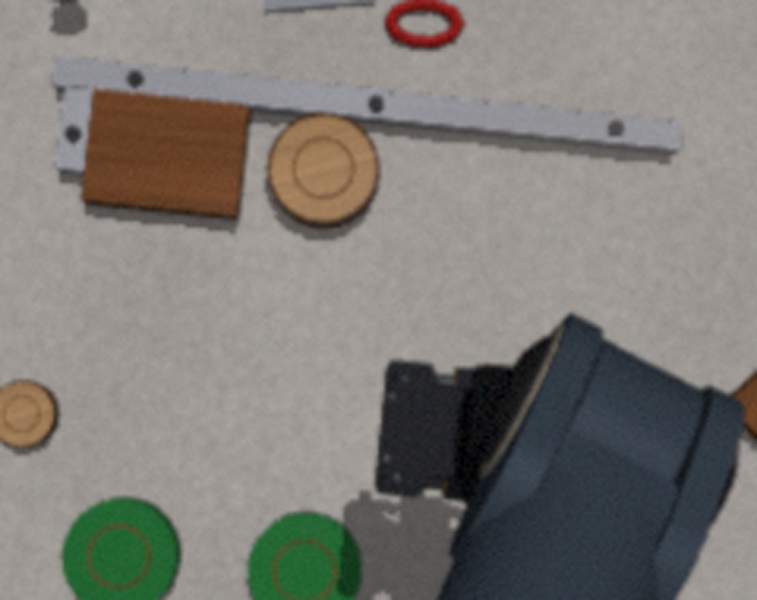

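The crop shows the slice at (323,169) touching the wall, about 17 mm short of the block's end. The block hasn't moved. The last step is to slide the slice along the wall, pressing slightly wallward.

```bash
cat > push4.py <<'E'
from h import *
im=cv2.imread("pics/top3f.png");hsv=cv2.cvtColor(im,cv2.COLOR_BGR2HSV);c=calibration("top")
m=cv2.inRange(hsv,(3,80,30),(22,255,255));q=np.zeros_like(m);q[170:218,272:315]=m[170:218,272:315]
k=max(cv2.findContours(q,0,2)[0],key=cv2.contourArea)
r=cv2.minAreaRect(ray(k[:,0],28,c)[:,:2].astype(np.float32));s=tofr(r[0]);print("slice",s,r[1])
h=70;off=47;a=s-(off+15)*unit(h)
to(*a,h,80);lin(*a,h,v=120)
p=s-off*unit(h);lin(*p,h,v=40);print(fforce())
n=(-158.5+3-s[1])
for d in np.arange(2,28,1.5):
    lin(p[0],p[1]+d,h,v=25);f=fforce()
    if -f[1]>7:break
print("along",d,f);p=p+[0,d]
press(*p,h,11,maxd=8,step=1)
x,y=tofr(env.observe()['eef_pos']);p=np.array([x,y])-25*unit(h)
lin(*p,h,v=60);lin(*p,h,z=100,v=150);to(-230,-330,0,200)
im=camera("top")[:,:,::-1];cv2.imwrite("pics/top4f.png",im)
sd=camera("side")[:,:,::-1];cv2.imwrite("pics/side4f.png",sd)
cv2.imwrite("pics/fin.png",np.hstack([cv2.resize(im[150:225,200:300],(400,300),interpolation=2),cv2.resize(sd[165:265,325:455],(390,300),interpolation=2)]))
print(env.observe()['clock'])
hsv=cv2.cvtColor(im,cv2.COLOR_BGR2HSV);m=cv2.inRange(hsv,(3,80,30),(22,255,255));m[:165]=0;m[220:]=0;m[:,:205]=0;m[:,320:]=0
for k in cv2.findContours(m,0,2)[0]:
    if cv2.contourArea(k)>200: r=cv2.minAreaRect(ray(k[:,0],28,c)[:,:2].astype(np.float32));print(tofr(r[0]),r[1])
E
python3 push4.py
```

```text
slice [ -44.3301612  -174.98807232] (82.52098083496094, 79.38250732421875)
[0.32090954 0.49624493 0.14263017]
along 24.5 [-0.72494129 -8.35958868  0.19844345]
press 3 12.2 [ -60.37966277 -198.47518469] 45.8
48.2333
[-45.17622356 -98.29335875] (197.39248657226562, 84.84208679199219)
```

View pics/fin.png

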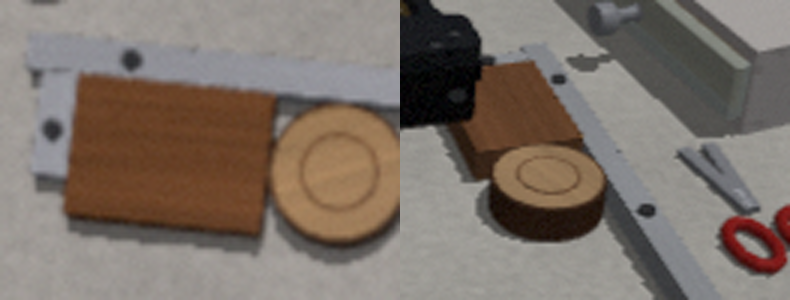

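The picture shows the slice touching the block's end at left (272,165) and the wall at (345,103). Before handing in, I'll check numerically that its wallward edge lines up with the block's.

Run:
```python
from h import *
c=calibration("top")
for n in("top3f","top4f"):
    hsv=cv2.cvtColor(cv2.imread(f"pics/{n}.png"),cv2.COLOR_BGR2HSV);m=cv2.inRange(hsv,(3,80,30),(22,255,255));m[:165]=0;m[220:]=0;m[:,:205]=0;m[:,320:]=0
    v,u=np.nonzero(m);a=np.radians(YAW);w=ray(np.c_[u,v],28,c)[:,:2]-CORNER
    f=w@np.array([[np.cos(a),-np.sin(a)],[np.sin(a),np.cos(a)]])
    B=f[f[:,1]>-112];S=f[f[:,1]<-122]
    for q in(B,S):print(n,q.min(0).round(1),q.max(0).round(1),np.sort(q[:,0])[-8:].mean().round(1))
```

```text
top3f [ -87.4 -112. ] [-2.6  0.5] -2.8
top3f [ -85.6 -215.1] [  -3.3 -134.7] -4.0
top4f [ -87.4 -112. ] [-2.5  0.5] -2.8
top4f [ -87.1 -197. ] [  -4.3 -122. ] -5.1
```

The slice may sit about 1 mm off the wall, so I'll press it once more, mostly wallward with a slight push toward the block.

Run:
```python
from h import *
s=np.array([-45,-157.6]);h=30;a=s-67*unit(h)
to(*a,h,80);lin(*a,h,v=120);p=s-51*unit(h);lin(*p,h,v=60);print(fforce())
press(*p,h,11,maxd=14,step=1)
x,y=tofr(env.observe()['eef_pos']);p=np.array([x,y])-25*unit(h)
lin(*p,h,v=60);lin(*p,h,z=100,v=150);to(-230,-330,0,200)
im=camera("top")[:,:,::-1];cv2.imwrite("pics/top5f.png",im);cv2.imwrite("pics/fin2.png",cv2.resize(im[140:330,190:430],(757,600),interpolation=2))
c=calibration("top")
hsv=cv2.cvtColor(im,cv2.COLOR_BGR2HSV);m=cv2.inRange(hsv,(3,80,30),(22,255,255));m[:165]=0;m[220:]=0;m[:,:205]=0;m[:,320:]=0
v,u=np.nonzero(m);a=np.radians(YAW);w=ray(np.c_[u,v],28,c)[:,:2]-CORNER
f=w@np.array([[np.cos(a),-np.sin(a)],[np.sin(a),np.cos(a)]])
B=f[f[:,1]>-112];S=f[f[:,1]<-122]
for q in(B,S):print(q.min(0).round(1),q.max(0).round(1),np.sort(q[:,0])[-8:].mean().round(1))
print(env.observe()['clock'])
```

```text
[ 0.00282206 -0.20747125 -1.03318255]
press 13 13.5 [ -82.27250645 -179.23207751] 53.475
[ -87.4 -112. ] [-2.5  0.5] -2.7
[ -85.7 -196.7] [  -3.2 -122. ] -4.4
55.7417
```

View pics/fin2.png

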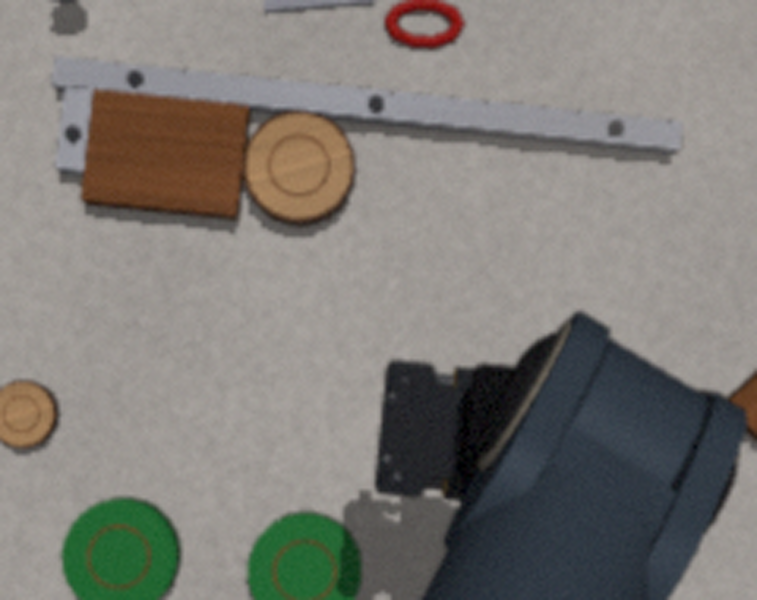

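The slice, now at (299,166), touches both the wall and the block's end. The block is still flush in the corner, so I'm handing in.

```bash
python3 -c "
from h import *
print(env.job_done())"
```

```text
the job is handed in; nothing more can be done
None
```

The job is handed in at about 56 s of the 72 s allowed: in the last camera picture the block is flush in the fence corner, the slice touches both the long wall and the block's free end (to about 1 mm), and I saw no other item moved.

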